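Set the stock flip tags

TASK

Update the stock board in front of the vial bins: flip the hinged tags over so that each full bin has the green face of its tag (the one directly in front of it) showing upwards and each bin that is not full, including the one with just a few vials left, has the red face showing. Push the tags over gently with a fingertip or the outside of the fingers, without pinching them, and do not shift or lift the bins or anything else on the bench.

Things in the scene. Friction and masses are not known exactly. Their poses are not given: they have to be found in the camera images.
- tag_a (a joint): Angle of tag A, a plastic leaf 56 mm wide (along its hinge), 50 mm from hinge to white free edge (6 mm thick), 30 g; red one face, green the other. 0 = upright; +0.88 = resting on its stop, leaning to local +y (robot's left), GREEN face up; -0.88 = leaning to -y, RED up. No spring: past upright it falls to the other stop by itself in about 0.5 s. Smooth, slippery plastic; under 1 N at the edge moves it.
- tag_a_hinge (a point): Middle of the hinge axis of tag A, 48 mm above the bench, on its fixed black clip (foot 72 x 30 mm, top 34 mm up; cheeks and stop arms to 60 mm, within 20 mm of the axis). Local x: along the hinge axis, towards the bin behind; local y: along the board; z up. Next hinges about 135 mm away along local y.
- tag_a_edge (a point): Middle of the free edge of tag A, 50 mm from the hinge. At rest it lies 32 mm above the hinge height and 39 mm to the side that the tag leans to; upright, 50 mm above the hinge.
- tag_b (a joint): Angle of tag B, a plastic leaf 56 mm wide (along its hinge), 50 mm from hinge to white free edge (6 mm thick), 30 g; red one face, green the other. 0 = upright; +0.88 = resting on its stop, leaning to local +y (robot's left), GREEN face up; -0.88 = leaning to -y, RED up. No spring: past upright it falls to the other stop by itself in about 0.5 s. Smooth, slippery plastic; under 1 N at the edge moves it.
- tag_b_hinge (a point): Middle of the hinge axis of tag B, 48 mm above the bench, on its fixed black clip (foot 72 x 30 mm, top 34 mm up; cheeks and stop arms to 60 mm, within 20 mm of the axis). Local x: along the hinge axis, towards the bin behind; local y: along the board; z up. Next hinges about 135 mm away along local y.
- tag_b_edge (a point): Middle of the free edge of tag B, 50 mm from the hinge. At rest it lies 32 mm above the hinge height and 39 mm to the side that the tag leans to; upright, 50 mm above the hinge.
- tag_c (a joint): Angle of tag C, a plastic leaf 56 mm wide (along its hinge), 50 mm from hinge to white free edge (6 mm thick), 30 g; red one face, green the other. 0 = upright; +0.88 = resting on its stop, leaning to local +y (robot's left), GREEN face up; -0.88 = leaning to -y, RED up. No spring: past upright it falls to the other stop by itself in about 0.5 s. Smooth, slippery plastic; under 1 N at the edge moves it.
- tag_c_hinge (a point): Middle of the hinge axis of tag C, 48 mm above the bench, on its fixed black clip (foot 72 x 30 mm, top 34 mm up; cheeks and stop arms to 60 mm, within 20 mm of the axis). Local x: along the hinge axis, towards the bin behind; local y: along the board; z up. Next hinges about 135 mm away along local y.
- tag_c_edge (a point): Middle of the free edge of tag C, 50 mm from the hinge. At rest it lies 32 mm above the hinge height and 39 mm to the side that the tag leans to; upright, 50 mm above the hinge.
- tag_d (a joint): Angle of tag D, a plastic leaf 56 mm wide (along its hinge), 50 mm from hinge to white free edge (6 mm thick), 30 g; red one face, green the other. 0 = upright; +0.88 = resting on its stop, leaning to local +y (robot's left), GREEN face up; -0.88 = leaning to -y, RED up. No spring: past upright it falls to the other stop by itself in about 0.5 s. Smooth, slippery plastic; under 1 N at the edge moves it.
- tag_d_hinge (a point): Middle of the hinge axis of tag D, 48 mm above the bench, on its fixed black clip (foot 72 x 30 mm, top 34 mm up; cheeks and stop arms to 60 mm, within 20 mm of the axis). Local x: along the hinge axis, towards the bin behind; local y: along the board; z up. Next hinges about 135 mm away along local y.
- tag_d_edge (a point): Middle of the free edge of tag D, 50 mm from the hinge. At rest it lies 32 mm above the hinge height and 39 mm to the side that the tag leans to; upright, 50 mm above the hinge.
- bin_full_blue: FULL bin: filled wall to wall with blue-capped vials, cap tops 62 mm up. Loose grey bin 130 (x) x 108 (y) x 62 mm high with a lower front; origin under its centre. Its tag is the one directly in front of it (bin centre at about +136 mm in x and within 8 mm in y of that tag's hinge point).
- bin_full_white: FULL bin: filled wall to wall with white-capped vials, cap tops 62 mm up. Loose grey bin 130 (x) x 108 (y) x 62 mm high with a lower front; origin under its centre. Its tag is the one directly in front of it (bin centre at about +136 mm in x and within 8 mm in y of that tag's hinge point).
- bin_low: Bin that is NOT full: only three blue-capped vials left in it. Loose grey bin 130 (x) x 108 (y) x 62 mm high with a lower front; origin under its centre. Its tag is the one directly in front of it (bin centre at about +136 mm in x and within 8 mm in y of that tag's hinge point).
- bin_empty: Bin that is NOT full: empty. Loose grey bin 130 (x) x 108 (y) x 62 mm high with a lower front; origin under its centre. Its tag is the one directly in front of it (bin centre at about +136 mm in x and within 8 mm in y of that tag's hinge point).
- board: Fixed low status board across the bench: aluminium strip 100 (x) x 550 (y) mm, 16 mm high, on which the four tag clips sit in a row along its y, in any order; origin under its centre, local x points from the robot's side to the bins.
- amber_bottle: Loose amber glass bottle, 36 mm across, 75 mm high, off the left end of the board; origin under its centre. Leave alone.
- tube_rack: Loose pink tube rack 55 x 115 mm with blue-capped tubes, 104 mm high, off the right end of the board; origin under its centre. Leave alone.
- cuvette_case: Loose flat clear plastic case 50 x 75 x 16 mm, on the robot's side of the board; origin under its centre. Leave alone.
- tweezers: Loose steel tweezers, 125 mm long, 6 mm high, lying along local x; on the robot's side of the board. Leave alone.
- marker: Loose white marker pen, 13 mm thick, 125 mm long, lying along local x; on the robot's side of the board. Leave alone.
Things that resemble listed ones, but are neither listed nor needed, are in the scene too. What is shaped like the bin_full_blue but purple or turquoise is not meant. Leave any turquoise or yellow look-alike of the bin_full_white alone.

How it is judged (in metres and radians):
At the end, for the whole second after the job is handed in: Each tag in front of a full bin rests leaning to its +y stop (green up, joint above 0.78 rad), each of the other tags on its -y stop (red up, below -0.78 rad), all tags at rest; every bin within 15 mm and every other loose thing within 20 mm of where it started ((y of bin_full_blue in the frame of tag_a_hinge above 0.06 m or y of bin_full_blue in the frame of tag_a_hinge below -0.06 m or value of joint tag_a above 0.78 rad) and (y of bin_full_white in the frame of tag_a_hinge above 0.06 m or y of bin_full_white in the frame of tag_a_hinge below -0.06 m or value of joint tag_a above 0.78 rad) and (y of bin_low in the frame of tag_a_hinge above 0.06 m or y of bin_low in the frame of tag_a_hinge below -0.06 m or value of joint tag_a below -0.78 rad) and (y of bin_empty in the frame of tag_a_hinge above 0.06 m or y of bin_empty in the frame of tag_a_hinge below -0.06 m or value of joint tag_a below -0.78 rad) and (y of bin_full_blue in the frame of tag_b_hinge above 0.06 m or y of bin_full_blue in the frame of tag_b_hinge below -0.06 m or value of joint tag_b above 0.78 rad) and (y of bin_full_white in the frame of tag_b_hinge above 0.06 m or y of bin_full_white in the frame of tag_b_hinge below -0.06 m or value of joint tag_b above 0.78 rad) and (y of bin_low in the frame of tag_b_hinge above 0.06 m or y of bin_low in the frame of tag_b_hinge below -0.06 m or value of joint tag_b below -0.78 rad) and (y of bin_empty in the frame of tag_b_hinge above 0.06 m or y of bin_empty in the frame of tag_b_hinge below -0.06 m or value of joint tag_b below -0.78 rad) and (y of bin_full_blue in the frame of tag_c_hinge above 0.06 m or y of bin_full_blue in the frame of tag_c_hinge below -0.06 m or value of joint tag_c above 0.78 rad) and (y of bin_full_white in the frame of tag_c_hinge above 0.06 m or y of bin_full_white in the frame of tag_c_hinge below -0.06 m or value of joint tag_c above 0.78 rad) and (y of bin_low in the frame of tag_c_hinge above 0.06 m or y of bin_low in the frame of tag_c_hinge below -0.06 m or value of joint tag_c below -0.78 rad) and (y of bin_empty in the frame of tag_c_hinge above 0.06 m or y of bin_empty in the frame of tag_c_hinge below -0.06 m or value of joint tag_c below -0.78 rad) and (y of bin_full_blue in the frame of tag_d_hinge above 0.06 m or y of bin_full_blue in the frame of tag_d_hinge below -0.06 m or value of joint tag_d above 0.78 rad) and (y of bin_full_white in the frame of tag_d_hinge above 0.06 m or y of bin_full_white in the frame of tag_d_hinge below -0.06 m or value of joint tag_d above 0.78 rad) and (y of bin_low in the frame of tag_d_hinge above 0.06 m or y of bin_low in the frame of tag_d_hinge below -0.06 m or value of joint tag_d below -0.78 rad) and (y of bin_empty in the frame of tag_d_hinge above 0.06 m or y of bin_empty in the frame of tag_d_hinge below -0.06 m or value of joint tag_d below -0.78 rad) and velocity of joint tag_a between -0.1 and 0.1 rad/s and velocity of joint tag_b between -0.1 and 0.1 rad/s and velocity of joint tag_c between -0.1 and 0.1 rad/s and velocity of joint tag_d between -0.1 and 0.1 rad/s and distance of each of bin_full_blue, bin_full_white, bin_low, bin_empty from where it was at the start of the episode below 0.015 m and distance of each of amber_bottle, tube_rack, cuvette_case, tweezers, marker from where it was at the start of the episode below 0.02 m); the robot touches nothing.
It fails at once if a bin is shifted by more than 15 mm or lifted (distance of any of bin_full_blue, bin_full_white, bin_low, bin_empty from where it was at the start of the episode above 0.015 m).
It fails at once if another loose thing on the bench is shifted by more than 20 mm or lifted (distance of any of amber_bottle, tube_rack, cuvette_case, tweezers, marker from where it was at the start of the episode above 0.02 m).
It fails at once if a tag is pinched between the fingers or forced: more than 15 N between the fingers and a tag (contact force between the fingers and tag_a above 15 N or contact force between the fingers and tag_b above 15 N or contact force between the fingers and tag_c above 15 N or contact force between the fingers and tag_d above 15 N).
It also fails if it takes over 40 s, if anything falls off the work surface, if the arm or the gripper's body presses on something with over 40 N, if the wrist force passes 120 N, or if a joint passes its speed limit or range.

ROBOT

A 6-joint arm with a two-finger parallel gripper is mounted at the origin on the work surface. World frame = base frame: x ahead of the robot, y to its left, z up, the work surface at z = 0. Lengths are in mm, angles in rad, forces in N, time in s.
With the tool pointing down it reaches from about 350 to 950 mm from the base axis. Payload 17.4 kg.
Tool frame: the origin (TCP) lies at the very end of the fingers, on their centre line; the grasp point (between the pads) lies r.grip_depth behind it (r.grip_depth is the distance from the TCP to the grasp point, in mm); z points along the fingers, x is the direction in which the jaws open and shut, and the axes are right-handed (so a half turn about z gives the same grasp; the last joint's range is limited). The gripper opens to 93 mm and grips with 3 to 60 N. Pads are 15 mm wide; open, the fingers measure 128 mm over their backs; the gripper's body (75 mm by 188 mm) begins 65 mm behind the grasp point.
Start: joints at [1.227, 0.116, 1.442, -0, 1.584, -0.038], TCP at [203.221, 643.688, 218.646] pointing down, gripper open.
Joint ranges: [-2.83, 2.83], [-0.83, 2.19], [0.07, 2.5], [-1.14, 4.28], [0.01, 3], [-2.97, 2.97]. Speed limits (rad/s): [1.89, 1.89, 2.22, 3.14, 3.14, 3.14].

INTERFACE

Orientations are given as a unit quaternion [w, x, y, z].
In Python, from bench import sensors, cams, order, r gives the robot as it stands.
- The arm moves only by the shell command python3 -m handwheel 'ROWS' [FORCE]. ROWS is JSON, a list of rows, each a list of 7 numbers: the turn, a rotation vector about the tool's x, y, z in rad, then the shift along the tool's x, y, z in cm, then the opening in per cent of the stroke, from 0 (shut) to 100 (fully open). In form: [[ax, ay, az, x, y, z, jaw], ...]. A call has 1 to 5 rows; each row shifts and turns the commanded pose from where the row before left it, along the tool's axes as they then stand; what a row does not reach is not made up. A row lasts 1/12 s, in which the tool goes at most 41.7 mm and 7.16 degrees, less where a joint would pass 70% of its speed; a pose out of reach is approached as far as the arm can. A call is refused whole if a number of a shift passes 4.17 or a number of a turn 0.125, either way. A call with a gripper value outside its range is refused whole. The fingers move at their own pace and stop on an object; FORCE is the grip in N (left out, the last holds). Time passes only in rows, so rows that do not move let the fingers close. It gives the time, the measured TCP pose, the force and the opening at its end, in the units of the state.
- sensors.state(): the state, without advancing time (a new reading comes with each control period).
- cams.snapshot(name): name is "scene" or "top"; returns a dict with "img" (384x512x3 uint8, red, green, blue), "fx", "fy", "cx", "cy" (pixels), "R" (3x3) and "t" (3): a world point X has camera coordinates R X + t. Camera axes: x right, y down, z forward; pixel columns grow to the right and rows downward; lengths in mm; the calibration is good to about 2 mm. A picture is of the moment at which its call begins. There is no depth.
- order.job_done(): hands the job in, once; it reports no verdict.
The state is a dict: "clock": time; "qpos": joint angles; "joint_velocities": joint speeds; "joint_torque": joint torques, N m; "tool_pos": TCP position; "ee_rot": TCP orientation; "force": force on the tool from outside, world axes, zero at the start; "moment": the same for the moment, N m; "gripper_width": finger opening in mm.
Only numpy, scipy, OpenCV 4.12 (cv2) and the standard library are available. Lean on these libraries where they do the work, as an engineer would, in place of code of your own. Each camera call takes 0.05 s, during which the arm holds its last target.

## Working session

There is one attempt and no reset: what is moved stays moved. The work goes in short steps, Python scripts to look and compute and a shell command to move; the robot and the scene stay as the last step left them, time stands still between calls to the robot, and variables do not carry over. Pictures are saved under pics/ and viewed, and the job is handed in when it is done.

```bash
mkdir -p pics; ls; python3 - <<'E'
from bench import sensors,cams,order,r
import cv2
print(sensors.state(), r.grip_depth)
for n in("scene","top"):
    s=cams.snapshot(n); cv2.imwrite(f"pics/{n}0.png",cv2.resize(s["img"][:,:,::-1],None,fx=1.5,fy=1.5,interpolation=cv2.INTER_CUBIC))
    print(n,s["fx"],s["fy"],s["cx"],s["cy"],s["R"],s["t"])
E
```

```text
pics
{'clock': 0.0, 'qpos': array([ 1.22719807e+00,  1.16486544e-01,  1.44230532e+00,  3.74627863e-05,
        1.58401121e+00, -3.78066298e-02]), 'joint_velocities': array([-6.54505118e-04,  1.05606128e-03, -5.47896112e-04, -3.64984041e-04,
       -1.95370154e-03, -9.45083122e-05]), 'joint_torque': array([-7.89302048e-04, -7.21258807e+01, -6.22611523e+01,  7.80049246e-02,
        2.36142834e-02, -8.25891129e-05]), 'tool_pos': array([203.13422782, 643.47504323, 217.87994253]), 'ee_rot': array([ 3.23559031e-04,  8.06550447e-01,  5.91164960e-01, -5.11801075e-04]), 'force': array([-0.03707684,  0.50286716, -0.18679992]), 'moment': array([0.00392954, 0.06181819, 0.02313069]), 'gripper_width': 93.23012055673645} 18.8
scene 448.1967826289137 448.1967826289137 250.35988298742345 192.0616762089412 [[-0.28880588  0.95735036 -0.00845258]
 [ 0.64391101  0.18770124 -0.74171885]
 [-0.70849825 -0.21965548 -0.67065766]] [ 100.49339594 -219.11784066 1729.0304808 ]
top 482.9900988047287 482.9900988047287 253.41263136448103 186.57159140613996 [[ 0.02833506 -0.99957677  0.00658822]
 [-0.98619126 -0.02903026 -0.16304613]
 [ 0.16316838 -0.00187732 -0.98659645]] [  14.60535288  469.26910388 1556.881378  ]
```

View pics/scene0.png

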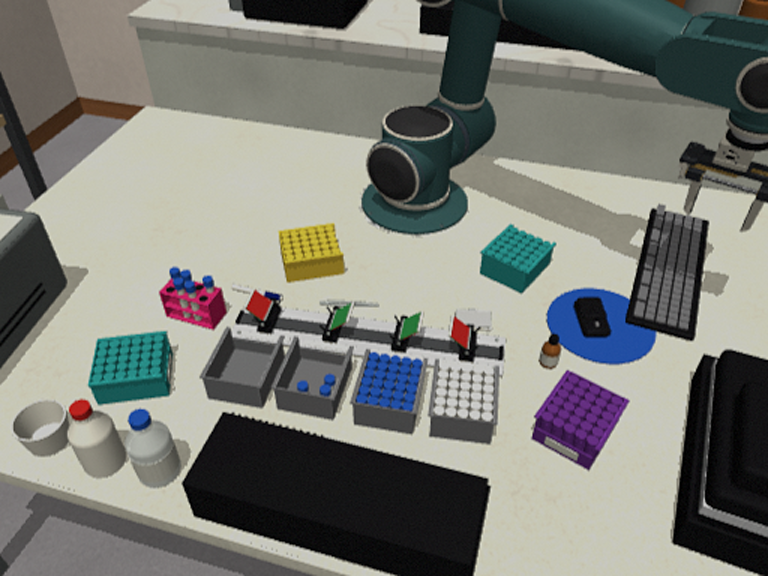

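View pics/top0.png

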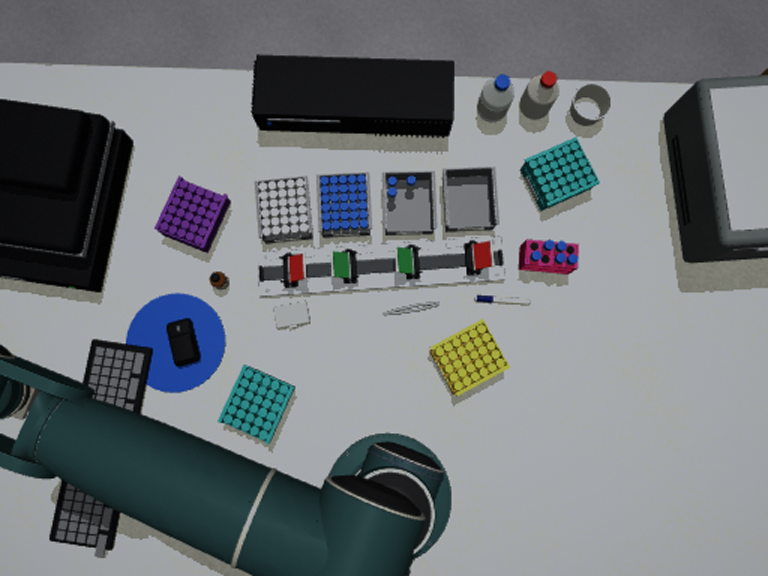

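Left to right in the top picture (1.5× pixels), the bins and their tags are:
- White-full bin (284,208): red tag (297,267), so it needs flipping.
- Blue-full bin (344,204): green tag (342,265), which is correct.
- Low bin with 3 vials (409,202): green tag (405,262), so it needs flipping.
- Empty bin (470,198): red tag (482,255), which is correct.

Possible look-alikes are the purple bin (192,213), turquoise bins (257,403) and (560,172), and the yellow bin (468,357). I exclude all of these by colour, and none stands behind a tag.

Next I'll measure the tags and check a close crop.

```bash
cat > h.py <<'E'
import numpy as np,cv2
from bench import sensors,cams
def ray(s,u,v):
    d=s["R"].T@np.array([(u-s["cx"])/s["fx"],(v-s["cy"])/s["fy"],1]); return -s["R"].T@s["t"],d/np.linalg.norm(d)
def plane(s,u,v,z):
    o,d=ray(s,u,v); return o+d*(z-o[2])/d[2]
def tri(ss,ps):
    A=np.zeros((3,3));b=np.zeros(3);L=[]
    for s,p in zip(ss,ps):
        o,d=ray(s,*p);M=np.eye(3)-np.outer(d,d);A+=M;b+=M@o;L.append((o,M))
    X=np.linalg.solve(A,b);return X,[np.linalg.norm(M@(X-o)) for o,M in L]
def blobs(s,box):
    h=cv2.cvtColor(s["img"],cv2.COLOR_RGB2HSV);H,S,V=cv2.split(h);o=[]
    for c,m in(("red",((H<8)|(H>172))&(S>150)&(V>90)),("green",(H>50)&(H<72)&(S>120)&(V>60))):
        m=m.astype(np.uint8);x0,y0,x1,y1=box;k=np.zeros_like(m);k[y0:y1,x0:x1]=m[y0:y1,x0:x1]
        n,_,st,ce=cv2.connectedComponentsWithStats(k)
        o+=[(c,st[i,4],ce[i].round(1)) for i in range(1,n) if st[i,4]>25]
    return sorted(o,key=lambda a:a[2][0])
def look():
    T=cams.snapshot("top");S=cams.snapshot("scene")
    bt=blobs(T,(170,150,340,200));bs=blobs(S,(155,185,325,240))[::-1]
    return T,S,bt,bs
E
python3 - <<'E'
from h import *
T,S,bt,bs=look()
print(bt,bs)
for a in bt: print("top z64",a[0],plane(T,*a[2],64).round(1))
for a,b in zip(bt,bs):print(a[0],b[0],tri((T,S),(a[2],b[2])))
c=T["img"][95:215,160:350,::-1];cv2.imwrite("pics/c.png",cv2.resize(c,None,fx=4,fy=4,interpolation=cv2.INTER_CUBIC))
E
```

```text
[('red', np.int32(142), array([197.1, 177.9])), ('green', np.int32(165), array([226.9, 176. ])), ('green', np.int32(150), array([269.5, 173.1])), ('red', np.int32(174), array([321.2, 169.7]))] [('red', np.int32(154), array([306.4, 221.3])), ('green', np.int32(120), array([272.8, 217.1])), ('green', np.int32(96), array([226.3, 210.9])), ('red', np.int32(183), array([172.1, 203.3]))]
top z64 red [487.6 212.3  64. ]
top z64 green [496.8 115.6  64. ]
top z64 green [510.5 -23.   64. ]
top z64 red [ 526.9 -191.9   64. ]
red red (array([487.09470397, 211.6470686 ,  67.34539016]), [np.float64(0.28805169874903486), np.float64(0.2880516987489758)])
green green (array([496.58904757, 114.66720995,  66.18873822]), [np.float64(0.8226059082563976), np.float64(0.8226059082563738)])
green green (array([510.38714384, -23.88821407,  66.27484196]), [np.float64(0.9624427810392098), np.float64(0.9624427810391961)])
red red (array([ 526.39552729, -191.87915122,   67.19371011]), [np.float64(0.47596540559326866), np.float64(0.47596540559330575)])
```

View pics/c.png

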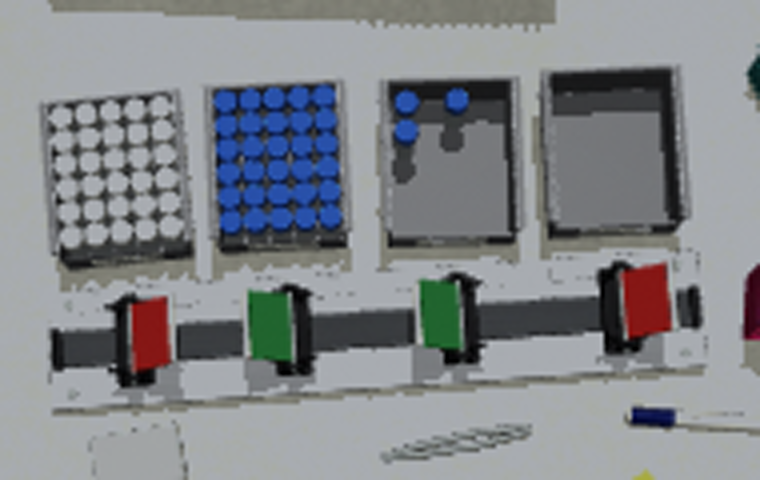

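The crop confirms it: white's tag is red, blue's green, low's green and empty's red. So I need to push white's tag towards +y and low's tag towards -y. The board is yawed about 5.5°. First I'll close the jaws and turn them to lie along the hinge axis.

```bash
python3 -m handwheel '[[0,0,0.117,0,0,0,0],[0,0,0.117,0,0,0,0],[0,0,0.117,0,0,0,0],[0,0,0.117,0,0,0,0],[0,0,0.117,0,0,0,0]]' 10
python3 -m handwheel '[[0,0,0.117,0,0,0,0],[0,0,0.117,0,0,0,0],[0,0,0.117,0,0,0,0],[0,0,0.117,0,0,0,0],[0,0,0.117,0,0,0,0]]'
cat > go.py <<'E'
import sys
from h import *
from scipy.spatial.transform import Rotation as Ro
s=sensors.state();q=s["ee_rot"];R=Ro.from_quat([q[1],q[2],q[3],q[0]])
x=R.as_matrix()
print(s["clock"],s["tool_pos"].round(1),"xaxis",x[:,0].round(3),"z",x[:,2].round(3),"F",s["force"].round(1),"w",round(s["gripper_width"],1))
for i in range(1,len(sys.argv)-2,3):
    print("tool cm",(x.T@(np.array(list(map(float,sys.argv[i:i+3])))-s["tool_pos"])/10).round(2))
E
python3 go.py 491 164 150 491 164 71
```

```text
clock: 0.62
tool_pos: [203.2, 643.6, 218.4]
ee_rot: [0.0, 0.944, 0.331, -0.0]
force: [-0.2, 0.4, 0.4]
gripper_width: 64.4
clock: 1.03
tool_pos: [203.2, 643.6, 218.4]
ee_rot: [0.0, 0.999, 0.045, -0.0]
force: [0.2, -0.1, -0.3]
gripper_width: 30.8
1.0333 [203.2 643.6 218.4] xaxis [ 0.996  0.089 -0.   ] z [-0. -0. -1.] F [ 0.2 -0.1 -0.3] w 30.8
tool cm [24.4  50.33  6.85]
tool cm [24.4  50.33 14.75]
```

```bash
python3 -m handwheel '[[0,0,0,1.6,3.3,0,0],[0,0,0,1.6,3.3,0,0],[0,0,0,1.6,3.3,0,0],[0,0,0,1.6,3.3,0,0],[0,0,0,1.6,3.3,0,0]]'
python3 -m handwheel '[[0,0,0,1.6,3.3,0,0],[0,0,0,1.6,3.3,0,0],[0,0,0,1.6,3.3,0,0],[0,0,0,1.6,3.3,0,0],[0,0,0,1.6,3.3,0,0]]'
python3 -m handwheel '[[0,0,0,1.6,3.3,0,0],[0,0,0,1.6,3.3,0,0],[0,0,0,1.6,3.3,0,0],[0,0,0,1.6,3.3,0,0],[0,0,0,1.6,3.3,0,0]]'
python3 -m handwheel '[[0,0,0,0,0,0,0],[0,0,0,0,0,0,0]]'
python3 go.py 491 164 130 491 164 71
```

```text
clock: 1.45
tool_pos: [299.0, 485.5, 218.4]
ee_rot: [0.0, 0.999, 0.048, -0.0]
force: [-0.0, 0.2, -0.1]
gripper_width: 1.1
clock: 1.87
tool_pos: [394.3, 328.7, 218.7]
ee_rot: [-0.0, 0.999, 0.048, 0.0]
force: [0.4, 0.1, -0.3]
gripper_width: 0.2
clock: 2.28
tool_pos: [489.6, 171.9, 218.8]
ee_rot: [-0.0, 0.999, 0.047, 0.0]
force: [-0.1, 0.5, 0.8]
gripper_width: 0.7
clock: 2.45
tool_pos: [489.6, 172.3, 218.4]
ee_rot: [0.0, 0.999, 0.046, -0.0]
force: [0.4, 0.4, 0.3]
gripper_width: 0.3
2.45 [489.6 172.3 218.4] xaxis [ 0.996  0.092 -0.   ] z [-0. -0. -1.] F [0.4 0.4 0.3] w 0.3
tool cm [0.06 0.84 8.84]
tool cm [ 0.07  0.83 14.74]
```

```bash
python3 -m handwheel '[[0,0,0,0,0.8,2.5,0],[0,0,0,0,0,3,0],[0,0,0,0,0,3,0],[0,0,0,0,0,0,0],[0,0,0,0,0,0,0]]'
python3 go.py 491 164 71
python3 - <<'E'
from h import *
T=cams.snapshot("top");S=cams.snapshot("scene")
a=cv2.resize(T["img"][130:215,160:350,::-1],(760,340),interpolation=cv2.INTER_CUBIC);b=cv2.resize(S["img"][170:240,150:340,::-1],(760,260),interpolation=cv2.INTER_CUBIC)
cv2.imwrite("pics/d.png",np.vstack([a,b[:,:,:]]))
E
```

```text
clock: 2.87
tool_pos: [488.9, 166.4, 133.2]
ee_rot: [0.0, 0.999, 0.048, -0.001]
force: [-0.6, 0.2, 0.7]
gripper_width: 0.5
2.8667 [488.9 166.4 133.2] xaxis [ 0.995  0.096 -0.002] z [-0.002 -0.001 -1.   ] F [-0.6  0.2  0.7] w 0.5
tool cm [0.2  0.26 6.22]
```

View pics/d.png

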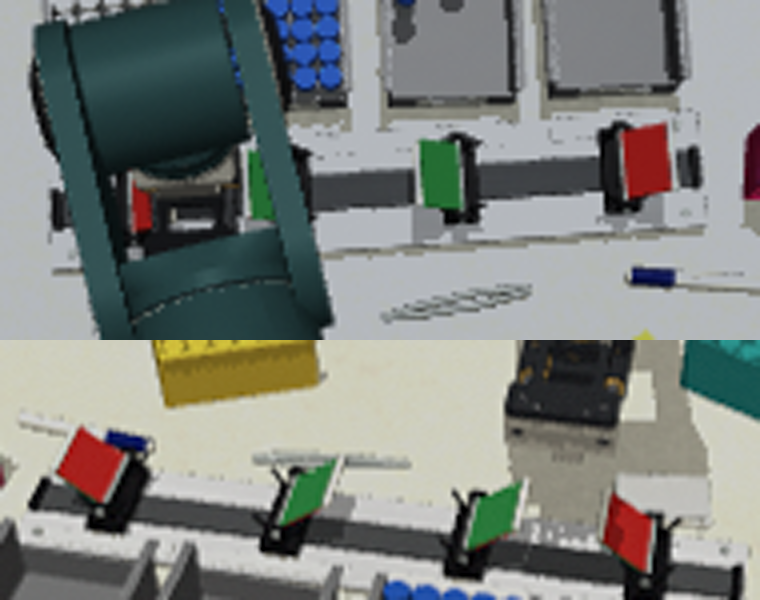

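```bash
python3 - <<'E'
from h import *
S=cams.snapshot("scene");p=sensors.state()["tool_pos"]
for q in(p,p+[0,0,84],p+[0,0,150]):
    c=S["R"]@q+S["t"];u=S["fx"]*c[0]/c[2]+S["cx"];v=S["fy"]*c[1]/c[2]+S["cy"];print(u,v)
cv2.imwrite("pics/e.png",cv2.resize(S["img"][120:240,220:350,::-1],(650,600),interpolation=cv2.INTER_CUBIC))
E
```

```text
292.19254901839076 201.75387527520647
293.8948681329627 178.88960111421082
295.3490859996126 159.35763692002268
```

View pics/e.png

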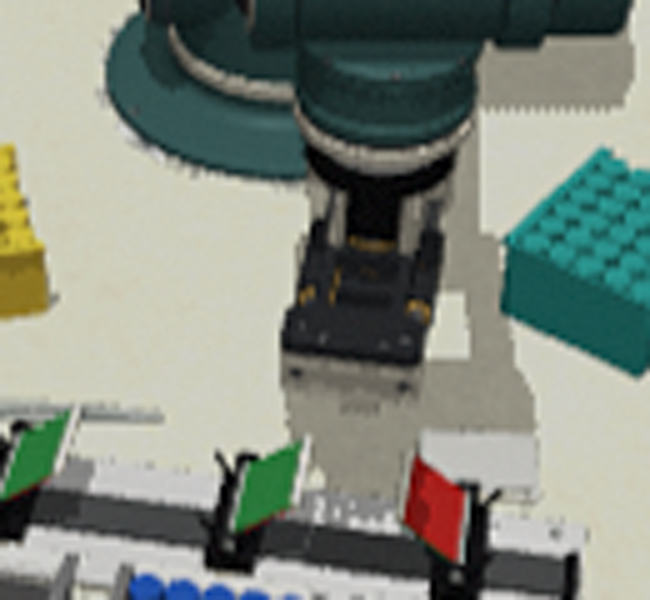

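The red leaf is still untouched. The pale fingertip shows at about crop (361,409), matching the projected TCP, and the gap to the green tag on its other side is clear. I'll go down beside the leaf.

```bash
python3 -m handwheel '[[0,0,0,0.1,0.1,1.5,0],[0,0,0,0,0,1.5,0],[0,0,0,0,0,1.5,0],[0,0,0,0,0,1.5,0],[0,0,0,0,0,0,0]]'
python3 -m handwheel '[[0,0,0,0,0,0,0],[0,0,0,0,0,0,0]]'
python3 go.py 491 164 71 483 240 71
```

```text
clock: 3.43
tool_pos: [490.5, 164.9, 72.7]
ee_rot: [0.0, 0.999, 0.048, -0.001]
force: [-0.5, 0.1, 0.1]
gripper_width: 0.4
clock: 3.6
tool_pos: [491.7, 165.1, 75.5]
ee_rot: [-0.0, 0.999, 0.048, 0.001]
force: [0.4, 1.1, 0.9]
gripper_width: 0.8
3.6 [491.7 165.1  75.5] xaxis [0.995 0.095 0.002] z [ 0.002  0.001 -1.   ] F [0.4 1.1 0.9] w 0.8
tool cm [-0.08  0.11  0.45]
tool cm [-0.15 -7.53  0.46]
```

```bash
python3 -m handwheel '[[0,0,0,0,0,0.4,0],[0,0,0,0,-0.5,0,0],[0,0,0,0,-0.5,0,0],[0,0,0,0,-0.5,0,0],[0,0,0,0,-0.5,0,0]]'
python3 -m handwheel '[[0,0,0,0,-0.5,0,0],[0,0,0,0,-0.5,0,0],[0,0,0,0,-0.5,0,0],[0,0,0,0,-0.5,0,0],[0,0,0,0,-0.5,0,0]]'
python3 go.py 483 240 71
```

```text
clock: 4.02
tool_pos: [489.1, 185.4, 69.9]
ee_rot: [0.0, 0.999, 0.048, 0.0]
force: [-0.4, -0.7, 0.3]
gripper_width: 0.5
clock: 4.43
tool_pos: [486.6, 210.2, 69.6]
ee_rot: [-0.0, 0.999, 0.048, -0.0]
force: [-0.8, -0.3, 0.6]
gripper_width: 0.6
4.4333 [486.6 210.2  69.6] xaxis [ 0.995  0.095 -0.   ] z [-0.  0. -1.] F [-0.8 -0.3  0.6] w 0.6
tool cm [-0.08 -3.   -0.14]
```

```bash
python3 -m handwheel '[[0,0,0,0,-0.5,-0.1,0],[0,0,0,0,-0.5,0,0],[0,0,0,0,-0.5,0,0],[0,0,0,0,-0.5,0,0],[0,0,0,0,-0.4,0,0]]'
python3 -m handwheel '[[0,0,0,0,-0.4,0,0],[0,0,0,0,-0.2,0,0],[0,0,0,0,0,0,0],[0,0,0,0,0,0,0],[0,0,0,0,0,0,0]]'
python3 go.py 483 240 71
python3 - <<'E'
from h import *
S=cams.snapshot("scene")
cv2.imwrite("pics/f.png",cv2.resize(S["img"][120:240,150:350,::-1],(800,480),interpolation=cv2.INTER_CUBIC))
E
```

```text
clock: 4.85
tool_pos: [484.3, 234.1, 70.6]
ee_rot: [-0.0, 0.999, 0.048, -0.0]
force: [-0.1, 0.1, 0.6]
gripper_width: 0.5
clock: 5.27
tool_pos: [483.8, 239.4, 70.7]
ee_rot: [0.0, 0.999, 0.047, 0.0]
force: [0.7, -0.7, -0.6]
gripper_width: 0.4
5.2667 [483.8 239.4  70.7] xaxis [0.995 0.095 0.   ] z [ 0. -0. -1.] F [ 0.7 -0.7 -0.6] w 0.4
tool cm [-0.08 -0.07 -0.03]
```

View pics/f.png

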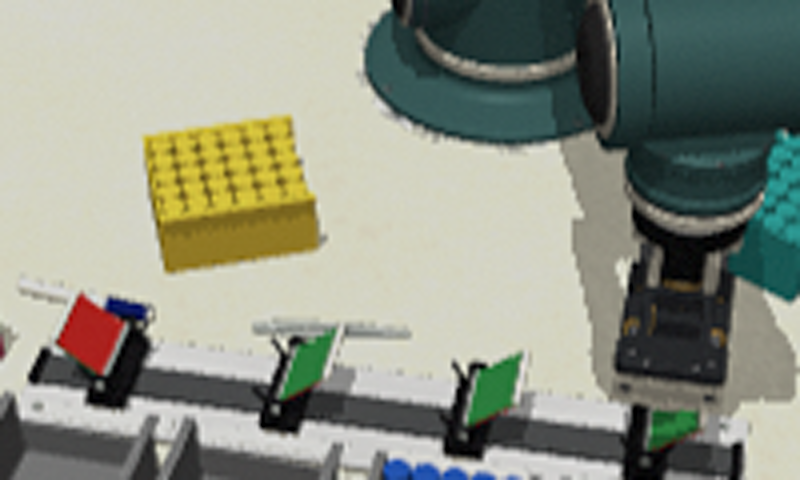

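White's tag has flipped: its green face now shows at (675,428). I'll back off, lift and cross over to the low bin's tag.

```bash
python3 -m handwheel '[[0,0,0,0,1.2,0,0],[0,0,0,0,1.2,-1,0],[0,0,0,0,0,-3,0],[0,0,0,0,0,-3,0],[0,0,0,0,0,-1,0]]'
python3 -m handwheel '[[0,0,0,0,3,0,0],[0,0,0,0,3,0,0],[0,0,0,0,3,0,0],[0,0,0,0,3,0,0],[0,0,0,0,3,0,0]]'
python3 -m handwheel '[[0,0,0,0,2.5,0,0],[0,0,0,0,0,0,0],[0,0,0,0,0,0,0],[0,0,0,0,0,0,0]]'
python3 go.py 505 35 150 505 35 71
```

```text
clock: 5.73
tool_pos: [487.4, 214.7, 155.8]
ee_rot: [-0.001, 0.999, 0.047, 0.002]
force: [0.6, -0.7, 0.9]
gripper_width: 0.7
clock: 6.15
tool_pos: [500.0, 64.0, 151.3]
ee_rot: [0.0, 0.999, 0.047, 0.0]
force: [-0.1, -0.0, -0.1]
gripper_width: 1.0
clock: 6.48
tool_pos: [502.6, 41.1, 151.0]
ee_rot: [-0.0, 0.999, 0.047, 0.0]
force: [0.3, -0.3, 0.2]
gripper_width: 0.2
6.4833 [502.6  41.1 151. ] xaxis [0.996 0.094 0.   ] z [ 0.  0. -1.] F [ 0.3 -0.3  0.2] w 0.2
tool cm [0.18 0.63 0.1 ]
tool cm [0.18 0.64 8.  ]
```

```bash
python3 -m handwheel '[[0,0,0,0.2,0.5,2,0],[0,0,0,0,0,2,0],[0,0,0,0,0,2,0],[0,0,0,0,0,1.5,0],[0,0,0,0,0,0.5,0]]'
python3 -m handwheel '[[0,0,0,0,0,0,0],[0,0,0,0,0,0,0],[0,0,0,0,0,0,0]]'
python3 go.py 512.5 -50 71
```

```text
clock: 6.9
tool_pos: [504.0, 37.4, 68.4]
ee_rot: [-0.0, 0.999, 0.048, -0.001]
force: [0.0, 0.9, 0.1]
gripper_width: 0.8
clock: 7.15
tool_pos: [505.7, 36.9, 71.9]
ee_rot: [0.0, 0.999, 0.048, 0.001]
force: [0.2, -0.1, 0.5]
gripper_width: 0.6
7.15 [505.7  36.9  71.9] xaxis [0.995 0.095 0.002] z [ 0.002  0.    -1.   ] F [ 0.2 -0.1  0.5] w 0.6
tool cm [-0.15  8.72  0.09]
```

```bash
python3 -m handwheel '[[0,0,0,0,0.7,0,0],[0,0,0,0,0.7,0,0],[0,0,0,0,0.7,0,0],[0,0,0,0,0.5,0,0],[0,0,0,0,0.5,0,0]]'
python3 -m handwheel '[[0,0,0,0,0.5,0,0],[0,0,0,0,0.5,0,0],[0,0,0,0,0.5,0,0],[0,0,0,0,0.5,0,0],[0,0,0,0,0.5,0,0]]'
python3 -m handwheel '[[0,0,0,0,0.5,0,0],[0,0,0,0,0.5,0,0],[0,0,0,0,0.5,0,0],[0,0,0,0,0.5,0,0],[0,0,0,0,0.5,0,0]]'
python3 -m handwheel '[[0,0,0,0,0.5,0,0],[0,0,0,0,0.2,0,0],[0,0,0,0,0,0,0],[0,0,0,0,0,0,0],[0,0,0,0,0,0,0]]'
python3 go.py 512.5 -50 71
python3 - <<'E'
from h import *
S=cams.snapshot("scene")
cv2.imwrite("pics/g.png",cv2.resize(S["img"][120:240,150:350,::-1],(800,480),interpolation=cv2.INTER_CUBIC))
E
```

```text
clock: 7.57
tool_pos: [508.2, 4.9, 70.8]
ee_rot: [-0.0, 0.999, 0.047, 0.0]
force: [-0.3, 0.4, 0.4]
gripper_width: 0.3
clock: 7.98
tool_pos: [510.5, -19.7, 70.6]
ee_rot: [0.0, 0.999, 0.047, -0.0]
force: [-0.7, 0.4, -0.5]
gripper_width: 0.7
clock: 8.4
tool_pos: [512.9, -44.6, 70.7]
ee_rot: [0.0, 0.999, 0.047, 0.0]
force: [-1.2, 0.3, -0.1]
gripper_width: 0.3
clock: 8.82
tool_pos: [513.5, -50.9, 70.6]
ee_rot: [-0.0, 0.999, 0.048, -0.0]
force: [0.5, 0.5, 0.1]
gripper_width: 0.6
8.8167 [513.5 -50.9  70.6] xaxis [ 0.995  0.095 -0.   ] z [-0.  0. -1.] F [0.5 0.5 0.1] w 0.6
tool cm [-0.09 -0.1  -0.04]
```

View pics/g.png

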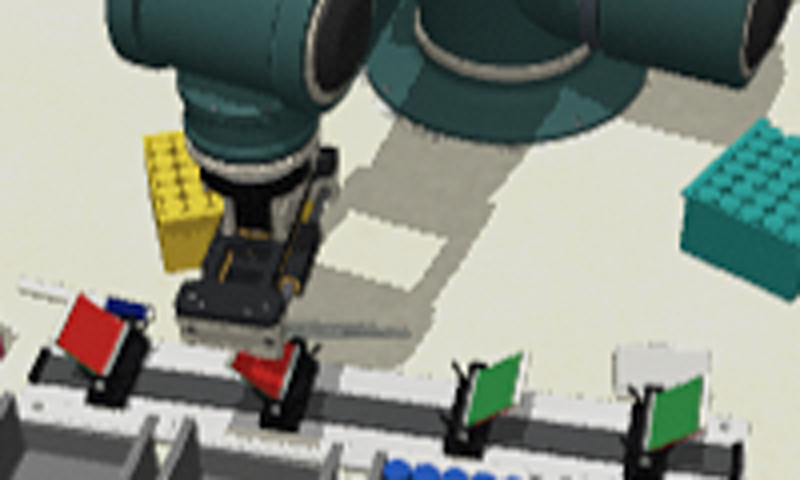

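The low bin's tag is now red at (270,370), and white's is green at (677,412). I'll retreat the same way: back off, lift, then move clear to the left at height.

```bash
python3 -m handwheel '[[0,0,0,0,-1.2,0,0],[0,0,0,0,-1.2,-1,0],[0,0,0,0,0,-3,0],[0,0,0,0,0,-3,0],[0,0,0,0,0,-3,0]]'
python3 -m handwheel '[[0,0,0,0,0,-3,0],[0,0,0,-1,-3.3,-1,0],[0,0,0,-1,-3.3,-1,0],[0,0,0,-1,-3.3,0,0],[0,0,0,-1,-3.3,0,0]]'
python3 -m handwheel '[[0,0,0,-1,-3.3,0,0],[0,0,0,-1,-3.3,0,0],[0,0,0,-1,-3.3,0,0],[0,0,0,-1,-3.3,0,0],[0,0,0,-1,-3.3,0,0]]'
python3 -m handwheel '[[0,0,0,-1.5,-3.3,0,0],[0,0,0,-1.5,-3.3,0,0],[0,0,0,-1.5,-3.3,0,0],[0,0,0,-1.5,-3.3,0,0],[0,0,0,-1.5,-3.3,0,0]]'
python3 -m handwheel '[[0,0,0,0,0,0,0],[0,0,0,0,0,0,0],[0,0,0,0,0,0,0],[0,0,0,0,0,0,0],[0,0,0,0,0,0,0]]'
python3 - <<'E'
from h import *
T,S,bt,bs=look()
print(bt,bs)
for a,b in zip(bt,bs):print(a[0],b[0],tri((T,S),(a[2],b[2])))
for i in("top","scene"):
    o=cv2.imread(f"pics/{i}0.png");n=cv2.resize((T if i=="top" else S)["img"][:,:,::-1],None,fx=1.5,fy=1.5,interpolation=cv2.INTER_CUBIC)
    cv2.imwrite(f"pics/{i}1.png",n)
    cv2.imwrite(f"pics/diff_{i}.png",cv2.absdiff(o,n))
E
```

```text
clock: 9.28
tool_pos: [510.8, -25.7, 172.6]
ee_rot: [-0.0, 0.999, 0.048, -0.0]
force: [0.8, 0.3, 1.0]
gripper_width: 0.6
clock: 9.7
tool_pos: [457.8, 102.6, 222.3]
ee_rot: [-0.0, 0.999, 0.047, 0.001]
force: [0.6, 0.1, 0.2]
gripper_width: 0.1
clock: 10.12
tool_pos: [391.6, 262.2, 221.7]
ee_rot: [-0.0, 0.999, 0.048, 0.0]
force: [1.3, -0.3, 0.4]
gripper_width: 0.4
clock: 10.53
tool_pos: [300.7, 419.1, 221.7]
ee_rot: [-0.0, 0.999, 0.048, 0.0]
force: [0.6, 0.4, 0.0]
gripper_width: 0.5
clock: 10.95
tool_pos: [303.5, 416.5, 221.0]
ee_rot: [-0.0, 0.999, 0.047, 0.0]
force: [0.1, -0.1, 0.5]
gripper_width: 0.4
[('green', np.int32(173), array([186.5, 178.8])), ('green', np.int32(165), array([226.9, 176. ])), ('red', np.int32(165), array([280.1, 172.4])), ('red', np.int32(174), array([321.2, 169.7]))] [('green', np.int32(144), array([318.3, 223. ])), ('green', np.int32(120), array([272.8, 217.1])), ('red', np.int32(176), array([215.4, 209.3])), ('red', np.int32(184), array([172.1, 203.3]))]
green green (array([483.28733707, 245.8427138 ,  66.48362381]), [np.float64(0.4604138643596445), np.float64(0.4604138643596492)])
green green (array([496.58904757, 114.66720995,  66.18873822]), [np.float64(0.8226059082563976), np.float64(0.8226059082563738)])
red red (array([513.48866805, -57.77090189,  66.57191304]), [np.float64(0.3214692506549227), np.float64(0.32146925065486104)])
red red (array([ 526.39552729, -191.87915122,   67.19371011]), [np.float64(0.47596540559326866), np.float64(0.47596540559330575)])
```

View pics/top1.png

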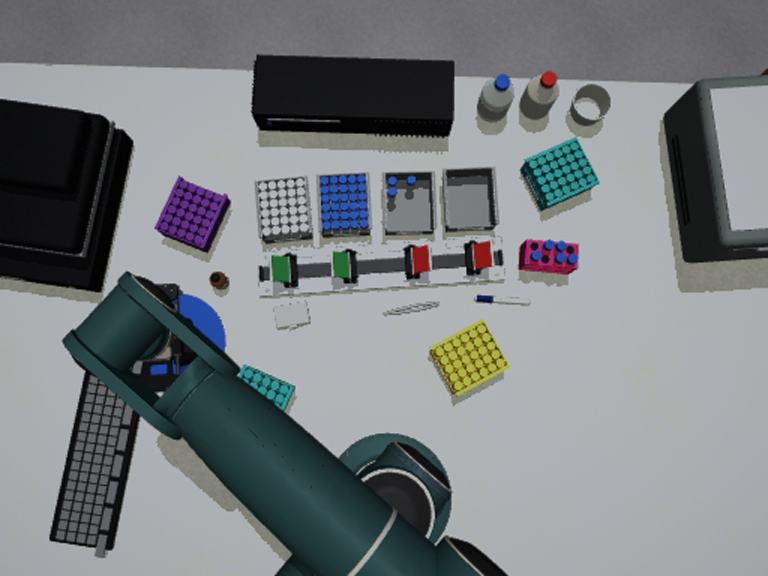

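View pics/diff_top.png

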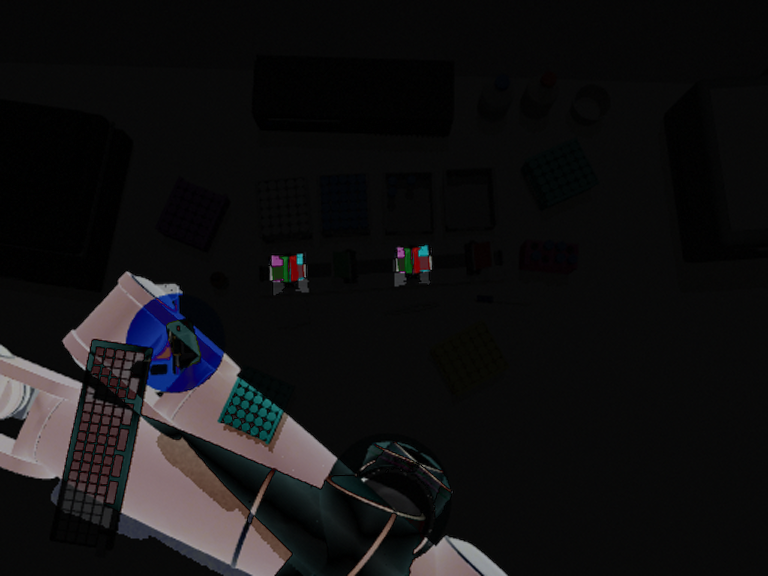

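View pics/scene1.png

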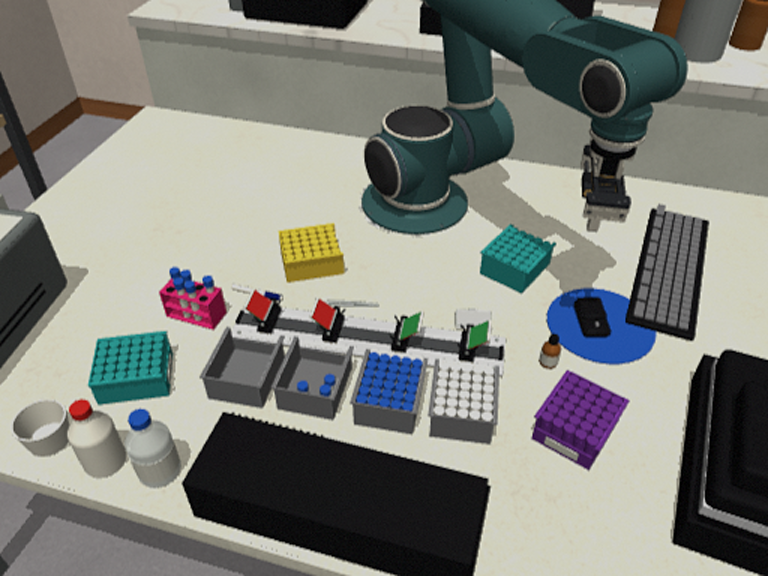

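In the top picture the tags now read green (282,268), green (342,265), red (420,260) and red (482,255), matching full, full, low and empty. The difference picture changes only at the two flipped tags and the arm; no bin or bench item shifted. The gripper is clear at 221 mm up, so I'm handing in.

```bash
python3 -c "
from bench import order
print(order.job_done())"
```

```text
the job is handed in; nothing more can be done
None
```

The stock board is updated and the job handed in at about 11 s on the robot's clock; no verdict was reported. With the closed fingertips I pushed the white-full bin's tag over to green and the three-vial bin's tag over to red. The blue-full (green) and empty (red) tags were already right, so I left them alone.

**Last checks:** both cameras showed green, green, red, red for the white-full, blue-full, low and empty bins. All four leaves sat about 66–67 mm up, as in the starting pictures, so they are resting on their stops. The top-view difference picture showed no bin or loose item shifted. The wrist force readings during the pushes stayed within about 1.5 N, and the gripper ended clear of everything. No check failed or disagreed.

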